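# Fit the nest plate and start the clamp under its guard

### The arm

A 7-joint arm with a two-finger parallel gripper is mounted at the origin on a cart in front of the work surface, level with it; the furniture and walls round the work are solid. World frame = base frame: x ahead of the robot, y to its left, z up, the work surface at z = 0. Lengths are in m, angles in degrees, forces in N, time in s.
With the tool pointing down it reaches from about 0.425 to 0.95 m from the base axis. Payload 4.7 kg.
Tool frame: the origin (TCP) lies on the centre line of the jaws, within the pads' length; the fingertips stand robot.tip_extent ahead of it and the grasp point (between the pads) lies 3 mm ahead of it (robot.tip_extent is the distance from the TCP to the fingertips, in m); z points along the fingers, x is the direction in which the jaws open and shut, and the axes are right-handed (so a half turn about z gives the same grasp; the last joint's range is limited). The gripper opens to 87 mm and grips with 3 to 60 N. Pads are 19 mm wide; open, the fingers measure 117 mm over their backs; the gripper's body (75 mm by 190 mm) begins 51 mm behind the grasp point.
Start: joints at [68.818, 26.849, -2.785, 87.806, 1.381, 65.374, -4.715], TCP at [0.226, -0.636, 0.245] pointing down, gripper open.
Joint ranges: [-148.3, 148.3], [-19.14, 114.17], [-79.39, 73.82], [5.75, 140.21], [-59.74, 239.74], [12.07, 113.84], [-152.46, 152.46]. Speed limits (degrees/s): [147.25, 147.25, 180, 180, 180, 180, 180].

### API

Orientations are given as a 3x3 rotation matrix whose columns are the frame's x, y, z axes.
In Python, from station import sensors, viewer, robot gives the robot as it stands.
- The arm moves only by the tool step_arm, never from a script. Its argument "deltas" is a list that holds one entry, the list of rows, each a list of 7 numbers: the finger opening in mm, from 0 to 87, then the shift along the tool's x, y, z in mm, then the turn, a rotation vector about the tool's x, y, z in degrees. A call has 1 to 20 rows; each row is the pose to reach, as a shift and turn from the pose measured when the call began, along the tool's axes at that moment; what a row does not reach only later rows make up. A row lasts 1/8 s, in which the tool goes at most 62.5 mm and 10.7 degrees, less where a joint would pass 70% of its speed; a pose out of reach is approached as far as the arm can. A call with a gripper value outside its range is refused whole. The fingers move at their own pace and stop on an object; the grip force is fixed at half the most. Time passes only in rows, so rows that repeat a pose let the fingers close. It gives the time, the measured TCP pose, the force and the opening at its end, in the units of the state.
- sensors.get_state(): the state, without advancing time (a new reading comes with each control period).
- viewer.read_camera(name): name is "scene" or "side" or "wrist"; returns the picture (480x640x3 uint8, red, green, blue); there is no depth.
- viewer.camera_model(name): a dict with "fovy" (degrees; the focal length in pixels is half the picture's height over the tangent of half this angle, whatever the lens; pixels are square), "cx", "cy" (the principal point, pixels), "extrinsics" (4x4, takes a point from world to camera coordinates). Camera axes: x right, y up, looking along -z (the intrinsics and any distortion apply to the point x, -y, -z); pixel columns grow to the right and rows downward; lengths in m; the calibration is good to about 2 mm. A picture is of the moment at which its call begins: read the wrist's pose just before it. camera_model takes no time and is no camera call; for the wrist camera it gives the pose at the moment of the call.
- robot.sign_off(): hands the job in, once; it reports no verdict.
Trained networks look in the newest picture that a camera, given by its name, has taken for a name from the list of things; names that differ only in an ending like _2 or _b are one class to them, and where a whole thing is asked for, a point or a joint stands for the part that bears it (a point fixed in the world has none). Each returns a list of dicts, best first, with "conf" (0 to 1); they miss things now and then, are a little off and sometimes report something else, mostly with a low value. They report only what shows in the picture. A call takes as long as a camera call.
- viewer.recognise(name, camera): "rect" ([left, top, right, bottom] in pixels, round what is visible of it).
The state is a dict: "t": time; "joint_positions": joint angles; "joint_vel": joint speeds; "joint_efforts": joint torques, N m; "tool_pos": TCP position; "tcp_rot": TCP orientation; "ft_force": force on the tool from outside, world axes, zero at the start; "torque": the same for the moment, N m; "finger_gap": opening from 0.0 (shut) to 1.0 (fully open).
Only numpy, scipy, OpenCV 4.12 (cv2) and the standard library are available. Lean on these libraries where they do the work, as an engineer would, in place of code of your own. Each camera call takes 0.05 s, during which the arm holds its last target. There are 200 camera calls.

### The job

Lift the nest plate out of its rack, lay it flat on the free bench with its handle up and let go, then take it again by the handle, lower it level onto the two dowels of the clamping bed until it lies flush, and let go. Only then flip up the guard cover of the start box until it stays open by itself, press the switch beneath it gently but fully home and let it come back up. Leave the plate seated and the guard open, and leave the other things on the bench alone.

Things in the scene. Friction and masses are not known exactly. Their poses are not given: they have to be found in the camera images.
- nest_plate: Loose aluminium plate 120 x 100 x 8 mm, 0.2-0.4 kg, dark bridge handle on one face. Origin at the plate's centre, mid-thickness; x out of the handle face, y along the 120 side, z along the 100 side. Starts upright in the rack: z up, top edge 50 above the origin, handle (x) towards the back panel, leaning up to 3 deg. Two 11.6 mm through holes at y = +-46, z = 0; fits the bed either way round, handle up.
- plate_handle (a point): Centre of the handle's grip bar, 34 mm from the plate's origin along its x; axes as the plate. Bar 56 mm long (y), 12 thick (z), spanning 26 to 42 mm along x from the plate's origin, open below between two 10 mm posts at y = +-23. In the rack only 35 mm lie between bar and back panel.
- rack: Fixed grey rack 130 (x) x 156 (y) mm, origin under its centre, x away from the robot, z up. Slot along y at x = -35, 10 wide, floor 10 high; guide blocks 52 high at its ends (42 to 75 either side): lift the plate 45 or more. Back panel 109 high at x = 42 to 48. Bench between the rack and the nearer of bed and start box is free (140 mm or more along y, world x 0.40 to 0.58 m) for laying the plate.
- bed: Fixed grey clamping bed 130 (x) x 170 (y) mm, deck 45 mm high, origin under its centre, x away from the robot, z up. Two steel dowels at y = +46 and -46 mm, x = 0: 10 mm thick, 20 high above the deck, the top 7 mm tapered to 3.6 mm. Bed and start box may have changed places.
- bed_seat (a point): Point on the deck half-way between the dowels, 45 mm above the bench, axes as the bed. With the plate seated, the plate's origin lies 4 mm above it and the plate's y along the bed's y (either way).
- start_box: Fixed grey start box 116 (x) x 90 (y) mm, 40 mm high, origin under its centre, x away from the robot, z up. On it a push switch and, over that, an aluminium guard cover hinged on the far side (+x).
- guard (a joint): Guard angle, rad: 0 shut; grows as its near edge swings up and away about the box's y; stop at 2.1. Falls shut below about 1.6, beyond that falls back on its stop and stays. Cover 80 mm long from hinge towards the robot, 60 wide, 4 thick with an 18 mm skirt, 0.08 kg.
- guard_hinge (a point): Point on the hinge axis (the box's y): 40 mm from the start box's origin along its x, 72 mm above the bench.
- guard_tab (a point): Grip point on the upright tab on the cover; shut: 62 mm from the hinge along the box's -x and 29 above it; turns with the cover. Tab 10 mm thick (box's y), 16 long, 34 tall above the cover, its top 9 mm above this point. Can be pinched from above and carried round the hinge, turning between the fingers.
- start_switch (a joint): Travel of the push switch, m: 0 up, 0.006 fully down. A spring pushes back with about 2 N at the top, 6 N fully down; it comes up when let go.
- start_switch_top (a point): Centre of the switch's round black top face (28 mm across), 62 mm above the bench, 8 mm from the start box's origin along its -x; the shut guard covers it.
- cap_a: Bystander, to be left alone: black flip cap, 37 mm, 33 tall, behind the free bench area (mm); origin under its centre.
- cap_b: Bystander, to be left alone: black flip cap, 37 mm, 32 tall, behind the free bench area (mm); origin under its centre.
- stamp: Bystander, to be left alone: black and red stamp, 36 x 48 x 68 (mm); origin under its centre.
- pen: Bystander, to be left alone: blue pen, 136 long, 10 thick, near the front edge of the bench (mm); origin under its centre.
- spanner: Bystander, to be left alone: spanner, 154 long, 8 thick (mm); origin under its centre.

How it is judged:
By the outcome, as a careful person would: the job done as asked, in the order asked, and still so for the second after the job is handed in, with the robot touching nothing.
It also fails if it takes over 72 s, if anything falls off the work surface, if the arm or the gripper's body presses on something with over 40 N, if the wrist force passes 120 N, or if a joint passes its speed limit or range.

## Working session

There is one attempt and no reset: what is moved stays moved. The work goes in short steps, Python scripts to look and compute and a tool call to move; the robot and the scene stay as the last step left them, time stands still between calls to the robot, and variables do not carry over. Pictures are saved under pics/ and viewed, about 8 in all and at most 12, crops included, and the job is handed in when it is done.

Besides the shell and the picture viewer there is one more tool, called as a command line: name --argument value ..., lists and objects as JSON in quotes. step_arm: Moves the arm, as the interface text tells. Its arguments: {"type":"object","properties":{"deltas":{"type":"array","items":{"type":"array","items":{"type":"array","items":{"type":"number"}}}}},"required":["deltas"]}

```bash
ls; mkdir -p pics; cat > h.py <<'E'
import numpy as np, cv2
from station import sensors, viewer, robot
def cam(n):
    m=viewer.camera_model(n); f=240/np.tan(np.radians(m['fovy'])/2); return m,f
def proj(n,P,m=None):
    m=m or viewer.camera_model(n); f=240/np.tan(np.radians(m['fovy'])/2)
    E=np.array(m['extrinsics']); p=np.atleast_2d(P)@E[:3,:3].T+E[:3,3]
    return np.c_[m['cx']+f*p[:,0]/-p[:,2], m['cy']-f*p[:,1]/-p[:,2]]
def ray(n,uv,z,m=None):
    m=m or viewer.camera_model(n); f=240/np.tan(np.radians(m['fovy'])/2)
    E=np.array(m['extrinsics']); R=E[:3,:3]; c=-R.T@E[:3,3]
    uv=np.atleast_2d(uv); d=np.c_[(uv[:,0]-m['cx'])/f,-(uv[:,1]-m['cy'])/f,-np.ones(len(uv))]@R
    return c+d*((z-c[2])/d[:,2])[:,None]
def snap(n,name):
    m=viewer.camera_model(n); im=viewer.read_camera(n); cv2.imwrite('pics/'+name+'.png',im[:,:,::-1]); return im,m
E
python3 - <<'E'
from h import *
for n in ('scene','side','wrist'):
    im,m=snap(n,n+'0'); print(n,{k:(np.round(v,4).tolist()) if not isinstance(v,str) else v for k,v in m.items()})
    for t in ('nest_plate','plate_handle','rack','bed','start_box','guard_tab') if n!='wrist' else ():
        r=viewer.recognise(t,n); print(t,[(np.round(q['rect']).tolist(),round(q['conf'],2)) for q in r[:2]])
print(robot.tip_extent, sensors.get_state())
E
```

```text
pics
scene {'fovy': 57.163, 'cx': 311.5868, 'cy': 248.5439, 'extrinsics': [[-0.7153, -0.6987, 0.0132, 0.4145], [0.4608, -0.4575, 0.7605, -0.3067], [-0.5253, 0.5501, 0.6492, -0.8607], [0.0, 0.0, 0.0, 1.0]]}
nest_plate [([201.0, 325.0, 250.0, 389.0], 0.86)]
plate_handle [([198.0, 325.0, 251.0, 387.0], 0.66)]
rack [([167.0, 305.0, 267.0, 414.0], 0.74)]
bed [([306.0, 225.0, 389.0, 286.0], 0.71)]
start_box [([394.0, 192.0, 438.0, 236.0], 0.79)]
guard_tab [([399.0, 195.0, 436.0, 221.0], 0.55)]
side {'fovy': 55.6991, 'cx': 316.6577, 'cy': 240.5026, 'extrinsics': [[0.9688, -0.2475, 0.0091, -0.5496], [0.1115, 0.4685, 0.8764, -0.1603], [-0.2212, -0.8481, 0.4815, -1.1454], [0.0, 0.0, 0.0, 1.0]]}
nest_plate [([255.0, 186.0, 272.0, 216.0], 0.74)]
plate_handle [([251.0, 187.0, 271.0, 216.0], 0.61)]
rack [([245.0, 183.0, 290.0, 234.0], 0.66)]
bed [([284.0, 264.0, 343.0, 314.0], 0.57)]
start_box [([294.0, 326.0, 356.0, 382.0], 0.91), ([252.0, 188.0, 271.0, 216.0], 0.6)]
guard_tab [([302.0, 324.0, 345.0, 354.0], 0.71)]
wrist {'fovy': 71.721, 'cx': 321.4358, 'cy': 234.8893, 'extrinsics': [[0.3347, -0.
[... 233 characters left out ...]
5.37564734, -4.71524922]), 'joint_vel': array([-0.05462576,  0.1078091 ,  0.00976503,  0.00636959,  0.01537929,
       -0.00389586,  0.06149269]), 'joint_efforts': array([-5.23233102e-04, -5.07733619e+01, -8.08091043e-02, -2.36427659e+01,
       -6.12917519e-02,  3.09072481e-02,  5.35220721e-06]), 'tool_pos': array([ 0.22567398, -0.63616985,  0.24458716]), 'tcp_rot': array([[ 3.34299173e-01, -9.42467008e-01,  4.45899942e-05],
       [-9.42467006e-01, -3.34299175e-01, -6.87014801e-05],
       [ 7.96552767e-05, -1.90577504e-05, -9.99999997e-01]]), 'ft_force': array([-0.06418554,  0.52228072,  0.0881482 ]), 'torque': array([0.00849804, 0.02013236, 0.03996508]), 'finger_gap': 0.9963926950610899}
```

View pics/scene0.png

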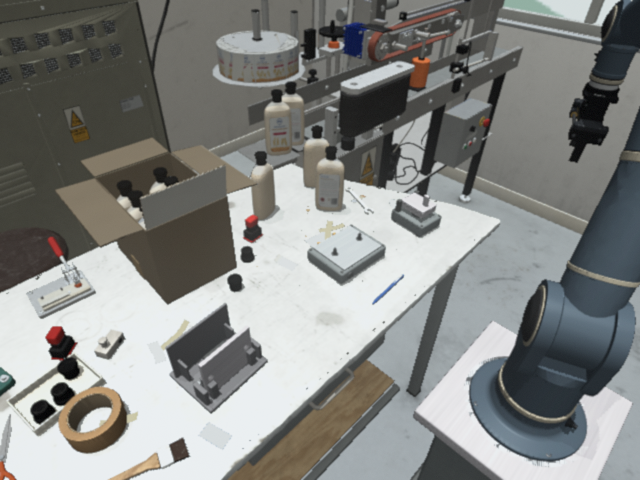

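```bash
python3 - <<'E'
import cv2,numpy as np
a=cv2.imread('pics/scene0.png');b=cv2.imread('pics/side0.png')
A=cv2.resize(a[295:425,150:280],None,fx=3,fy=3,interpolation=3)   # 390
B=cv2.resize(a[180:300,290:450],None,fx=2.4,fy=2.4,interpolation=3) #384x288
C=cv2.resize(b[175:395,235:365],None,fx=2.7,fy=2.7,interpolation=3) #351x594
o=np.zeros((600,800,3),np.uint8);o[:288,:384]=B;o[288:600,:312]=cv2.resize(A,(312,312));o[:594,400:751]=C
cv2.imwrite('pics/c1.png',o)
E
```

```text
(no output)
```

View pics/c1.png

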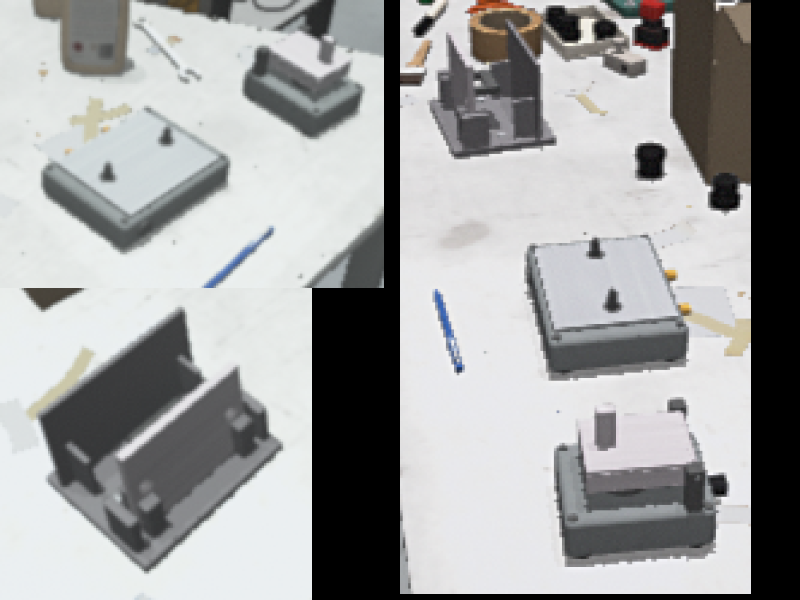

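The scene shows the rack at left (~220,355), the bed in the middle (~347,250, dowels at ~(335,250) and (360,235)), the start box at right (~416,213), the pen at (388,289) and the spanner at (360,200).

```bash
python3 - <<'E'
from h import *
B=lambda x,y:(290+x/2.4,180+y/2.4); A=lambda x,y:(150+x/2.4,295+(y-288)/2.4); C=lambda x,y:(235+(x-400)/2.7,175+y/2.7)
q=dict(scene=dict(dowtop=([B(107,163),B(167,127)],.065),plate=([A(118,460),A(240,367)],.110),panel=([A(40,410),A(182,310)],.109),rackbase=([A(147,570),A(282,440),A(48,478)],.0),tab=([B(327,40)],.11)),
 side=dict(dowtop=([C(595,238),C(612,290)],.065),plate=([C(449,37),C(471,90)],.110),panel=([C(508,20),C(540,70)],.109),tab=([C(605,407)],.11),cover=([C(577,415),C(685,412),C(700,467),C(585,470)],.074)))
for n in q:
  m=viewer.camera_model(n)
  for k,(uv,z) in q[n].items():
    P=ray(n,uv,z,m); print(n,k,np.round(P[:,:2],4).tolist(), 'yaw',np.round(np.degrees(np.arctan2(*(P[-1]-P[0])[[1,0]])),1) if len(P)==2 else '')
E
```

```text
scene dowtop [[0.5303, -0.0316], [0.5247, -0.1239]] yaw -93.5
scene plate [[0.4472, 0.426], [0.4513, 0.3051]] yaw -88.1
scene panel [[0.5291, 0.4419], [0.5351, 0.2999]] yaw -87.6
scene rackbase [[0.4203, 0.4371], [0.4371, 0.2799], [0.5495, 0.4464]] yaw 
scene tab [[0.4642, -0.333]] yaw 
side dowtop [[0.5322, -0.0341], [0.5265, -0.126]] yaw -93.6
side plate [[0.4479, 0.4029], [0.4519, 0.2397]] yaw -88.6
side panel [[0.5298, 0.4456], [0.5395, 0.2793]] yaw -86.7
side tab [[0.4679, -0.3389]] yaw 
side cover [[0.4549, -0.3006], [0.5377, -0.3171], [0.5302, -0.3795], [0.4471, -0.3625]] yaw
```

```bash
cat >> h.py <<'E'
from scipy.spatial.transform import Rotation as Ro
def Rd(yaw,tilt=0):
    """tool down, tool x at azimuth yaw; tilt about tool x: + tips tool z towards -y_tool"""
    c,s=np.cos(np.radians(yaw)),np.sin(np.radians(yaw)); x=np.array([c,s,0]); z=np.array([0,0,-1.]); 
    return np.c_[x,np.cross(z,x),z]@Ro.from_euler('x',tilt,degrees=True).as_matrix()
def plan(*wps):
    s=sensors.get_state(); R=s['tcp_rot']; p=s['tool_pos']; print('t',round(s['t'],2),'p',np.round(p,4),'F',np.round(s['ft_force'],1),'gap',round(s['finger_gap']*87,1),'j',np.round(s['joint_positions'],0))
    for q,Rt in wps: print(np.round(R.T@(np.array(q)-p)*1000,1).tolist(),np.round(Ro.from_matrix(R.T@Rt).as_rotvec(degrees=True),1).tolist())
E
python3 - <<'E'
from h import *
plan(((.55,-.1,.28),Rd(-80)),((.46,.365,.30),Rd(-87.7)))
m=viewer.camera_model('scene')
print(ray('scene',[(170,300),(235,265),(235,289),(248,260)],0,m).round(3).tolist())
a=cv2.imread('pics/scene0.png')
cv2.imwrite('pics/g.png',cv2.resize(a[0:180,520:640],None,fx=3,fy=3,interpolation=3))
E
```

```text
t 0.75 p [ 0.2257 -0.6362  0.2446] F [-0.1  0.5  0.1] gap 86.7 j [69. 27. -3. 88.  1. 65. -5.]
[-396.9, -484.9, -35.4] [-0.0, -0.0, 9.5]
[-865.2, -555.5, -55.5] [-0.0, -0.0, 17.2]
[[0.729, 0.334, 0.0], [0.717, 0.147, -0.0], [0.648, 0.201, 0.0], [0.709, 0.11, 0.0]]
```

View pics/g.png

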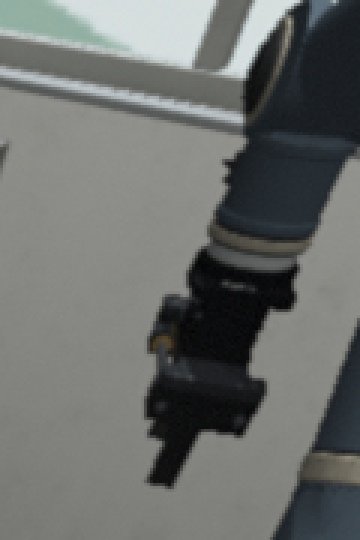

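Gripper seen side-on: body narrow across the fingers, camera on one side at (165,330). Moving above the rack.

step_arm --deltas '[[[87, -200, -250, -35, 0, 0, 5], [87, -397, -485, -35, 0, 0, 9.5], [87, -397, -485, -35, 0, 0, 9.5], [87, -397, -485, -35, 0, 0, 9.5], [87, -397, -485, -35, 0, 0, 9.5], [87, -397, -485, -35, 0, 0, 9.5], [87, -397, -485, -35, 0, 0, 9.5], [87, -397, -485, -35, 0, 0, 9.5], [87, -397, -485, -35, 0, 0, 9.5], [87, -397, -485, -35, 0, 0, 9.5], [87, -865, -555, -55, 0, 0, 17.2], [87, -865, -555, -55, 0, 0, 17.2], [87, -865, -555, -55, 0, 0, 17.2], [87, -865, -555, -55, 0, 0, 17.2], [87, -865, -555, -55, 0, 0, 17.2], [87, -865, -555, -55, 0, 0, 17.2], [87, -865, -555, -55, 0, 0, 17.2], [87, -865, -555, -55, 0, 0, 17.2], [87, -865, -555, -55, 0, 0, 17.2], [87, -865, -555, -55, 0, 0, 17.2]]]'

```text
t: 3.25
tool_pos: [0.4601, 0.3636, 0.2993]
tcp_rot: [[0.04, -0.999, 0.0], [-0.999, -0.04, -0.001], [0.001, -0.0, -1.0]]
ft_force: [0.7, -0.3, 0.2]
finger_gap: 1.001
```

```bash
python3 - <<'E'
from h import *
plan()
im,m=snap('wrist','w1')
np.save('w1.npy',[m['fovy'],m['cx'],m['cy'],*np.ravel(m['extrinsics'])])
E
```

```text
t 3.25 p [0.4601 0.3636 0.2993] F [ 0.7 -0.3  0.2] gap 87.0 j [ -18.   19.  -32.   95.   11.   69. -140.]
```

View pics/w1.png

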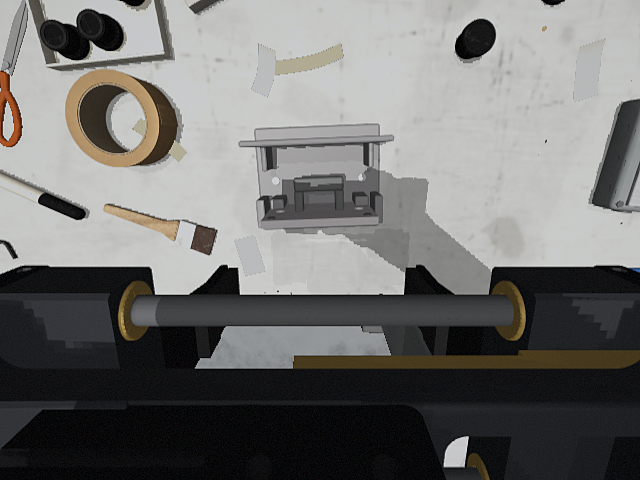

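The rack shows at (320,178): panel top at row ~140, bar at about (320,182), guide blocks at (265,205) and (375,205). I'll overlay the model to fit it.

```bash
python3 - <<'E'
from h import *
v=np.load('w1.npy'); m=dict(fovy=v[0],cx=v[1],cy=v[2],extrinsics=v[3:].reshape(4,4))
im=cv2.imread('pics/w1.png')
x0,y0,k=225,110,5
c=cv2.resize(im[y0:y0+130,x0:x0+160],None,fx=k,fy=k,interpolation=cv2.INTER_CUBIC)
def W(o,yaw,P): P=np.array(P)/1000.; R=Ro.from_euler('z',yaw,degrees=True).as_matrix(); return P@R.T+np.array([*o,0])
o=(.488,.363); yaw=2.3
px=-35
S={'panel':[(42,-78,109),(42,78,109),(48,78,109),(48,-78,109)],'plate':[(px-4,-60,110),(px-4,60,110),(px+4,60,110),(px+4,-60,110)],'bar':[(px+26,-28,66),(px+26,28,66),(px+42,28,66),(px+42,-28,66)]}
col=[(0,0,255),(0,200,0),(255,0,0)]
for (n,P),cc in zip(S.items(),col):
    uv=proj('wrist',W(o,yaw,P),m); print(n,uv.round(0).tolist())
    cv2.polylines(c,[((uv-[x0,y0])*k+k/2).astype(np.int32)],True,cc,1)
cv2.imwrite('pics/c2.png',c)
E
```

```text
panel [[405.0, 148.0], [243.0, 148.0], [242.0, 141.0], [405.0, 141.0]]
plate [[382.0, 230.0], [265.0, 230.0], [264.0, 222.0], [383.0, 222.0]]
bar [[348.0, 194.0], [298.0, 194.0], [298.0, 180.0], [348.0, 180.0]]
```

View pics/c2.png

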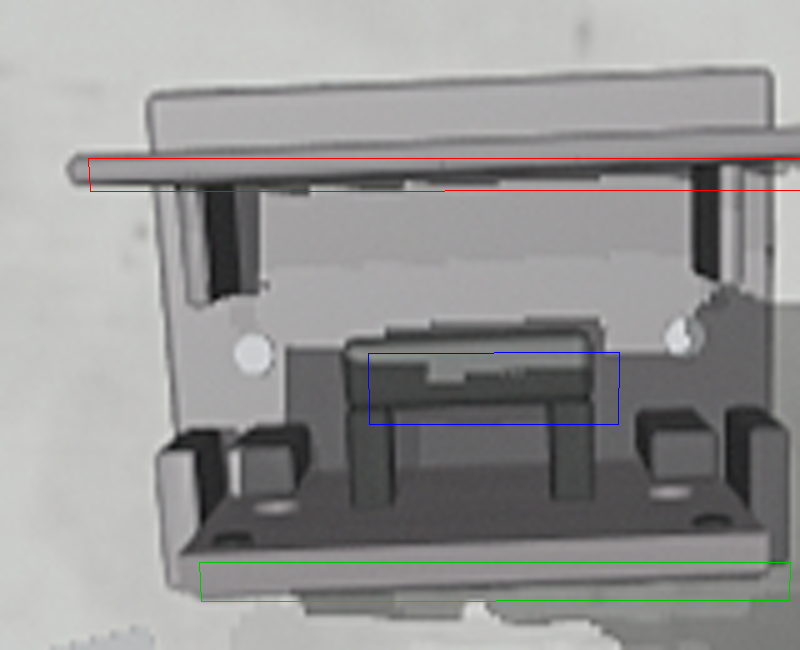

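Bar outline in the crop spans 345–592 × 335–405, versus the model at 369–619 × 353–424. So the bar centre is at about (0.491, 0.368) with rack yaw ~4.3°. I'll descend onto the bar ends, jaws along y.

```bash
python3 - <<'E'
from h import *
R=Rd(-85.7,-6)
plan(((.4923,.3678,.16),R),((.4923,.3678,.071),R))
E
```

```text
t 3.3 p [0.4604 0.363  0.2993] F [ 0.  -0.4 -0.2] gap 87.1 j [ -18.   19.  -32.   95.   11.   69. -140.]
[-3.8, -32.0, 139.3] [-6.0, 0.0, -2.1]
[-3.9, -32.0, 228.3] [-6.0, 0.0, -2.1]
```

step_arm --deltas '[[[87, -4, -32, 60, -6, 0, -2.1], [87, -4, -32, 120, -6, 0, -2.1], [87, -4, -32, 140, -6, 0, -2.1], [87, -4, -32, 140, -6, 0, -2.1], [87, -4, -32, 170, -6, 0, -2.1], [87, -4, -32, 200, -6, 0, -2.1], [87, -4, -32, 215, -6, 0, -2.1], [87, -4, -32, 228, -6, 0, -2.1], [87, -4, -32, 228, -6, 0, -2.1], [87, -4, -32, 228, -6, 0, -2.1]]]'

```text
t: 4.55
tool_pos: [0.4928, 0.3684, 0.0723]
tcp_rot: [[0.075, -0.992, -0.103], [-0.997, -0.075, -0.006], [-0.001, 0.103, -0.995]]
ft_force: [1.6, 1.1, -0.6]
finger_gap: 0.998
```

```bash
python3 - <<'E'
from h import *
plan(((.4923,.3678,.071),Rd(-85.7,-6)))
im,m=snap('side','s1'); im2,m2=snap('wrist','w2')
a=cv2.resize(im[165:245,225:315,::-1],None,fx=5,fy=5,interpolation=3); b=cv2.resize(im2[100:460,:,::-1],None,fx=.55,fy=.55)
o=np.zeros((600,460,3),np.uint8); o[:400,:450]=a; o[400:598,:352]=b; cv2.imwrite('pics/c3.png',o)
E
```

```text
t 4.55 p [0.4928 0.3684 0.0723] F [ 1.6  1.1 -0.6] gap 86.9 j [ -20.   37.  -28.  100.   16.   52. -139.]
[0.6, 0.4, 1.4] [-0.1, 0.1, -0.0]
```

View pics/c3.png

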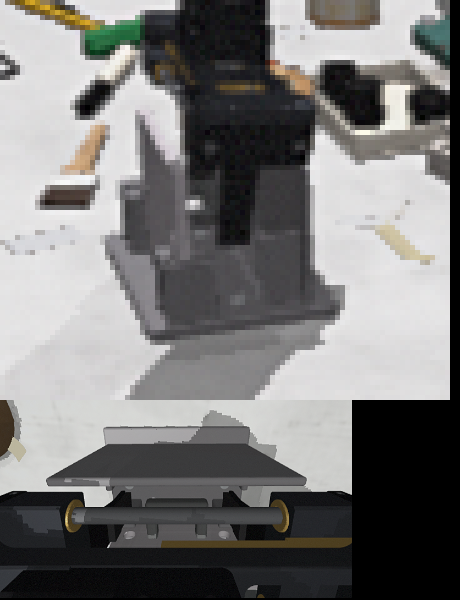

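The finger sits between plate and panel, and the wrist view shows the bar centred between the fingers (x≈177). Close and lift.

step_arm --deltas '[[[60, 0, 0, 1, 0, 0, 0], [50, 0, 0, 1, 0, 0, 0], [45, 0, 0, 1, 0, 0, 0], [45, 0, 0, 1, 0, 0, 0], [45, 0, 0, 1, 0, 0, 0], [45, 0, 0, 1, 0, 0, 0], [45, 0, -0.5, -3, 0, 0, 0], [45, 0, -1, -8, 0, 0, 0]]]'

```text
t: 5.65
tool_pos: [0.4936, 0.3678, 0.0794]
tcp_rot: [[0.075, -0.992, -0.105], [-0.997, -0.075, -0.008], [0.0, 0.105, -0.994]]
ft_force: [-2.7, 0.2, -5.4]
finger_gap: 0.638
```

step_arm --deltas '[[[45, 0, 1, -10, 0, 0, 0], [45, 0, 2, -20, 0, 0, 0], [45, 0, 4, -40, 0, 0, 0], [45, 0, 6, -60, 0, 0, 0], [45, 0, 9.4, -90, 0, 0, 0], [45, 0, 11.5, -110, 0, 0, 0], [45, 0, 11.5, -110, 0, 0, 0], [45, 0, 11.5, -110, 0, 0, 0]]]'

```text
t: 6.65
tool_pos: [0.4934, 0.3672, 0.1893]
tcp_rot: [[0.075, -0.991, -0.106], [-0.997, -0.075, -0.009], [0.001, 0.107, -0.994]]
ft_force: [0.3, 0.8, -4.1]
finger_gap: 0.637
```

```bash
python3 - <<'E'
from h import *
plan(((.51,.145,.19),Rd(-85.7,-6)),((.51,.145,.22),Rd(-90,30)),((.51,.145,.22),Rd(-90,50)))
im,m=snap('side','s2'); im2,m2=snap('wrist','w3')
a=cv2.resize(im[125:245,215:335,::-1],None,fx=3.3,fy=3.3,interpolation=3); b=cv2.resize(im2[100:460,:,::-1],None,fx=.55,fy=.55)
o=np.zeros((600,400,3),np.uint8); o[:396,:396]=a; o[400:598,:352]=b; cv2.imwrite('pics/c4.png',o)
E
```

```text
t 6.65 p [0.4934 0.3672 0.1893] F [ 0.3  0.8 -4.1] gap 55.4 j [ -18.   30.  -30.   95.   12.   64. -136.]
[222.8, 0.2, -0.4] [0.1, -0.1, 0.0]
[222.9, 3.4, -30.3] [36.1, 0.8, 4.3]
[222.9, 3.4, -30.3] [56.1, 1.6, 4.2]
```

View pics/c4.png

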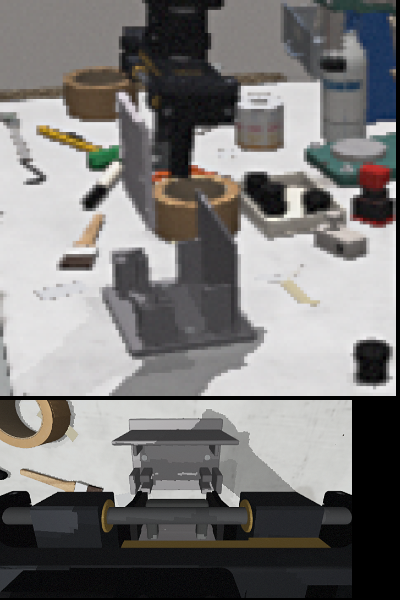

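The plate is clear of the rack, still upright in the jaws. Carry it over the free bench and tilt outward.

step_arm --deltas '[[[45, 60, 0, -10, 0, 0, 0], [45, 120, 0, -20, 5, 0, 1], [45, 180, 1, -30, 12, 0, 2], [45, 223, 2, -30, 20, 0, 3], [45, 223, 3, -30, 28, 0, 4], [45, 223, 3, -30, 36, 0.8, 4.3], [45, 223, 3, -30, 42, 1, 4.3], [45, 223, 3, -30, 48, 1.5, 4.3], [45, 223, 3, -30, 56, 1.6, 4.3], [45, 223, 3, -30, 56, 1.6, 4.3], [45, 223, 3, -30, 56, 1.6, 4.3]]]'

```text
t: 8.12
tool_pos: [0.5301, 0.1444, 0.2096]
tcp_rot: [[-0.006, -0.822, 0.569], [-0.999, -0.016, -0.034], [0.037, -0.569, -0.822]]
ft_force: [0.1, -0.4, -4.1]
finger_gap: 0.639
```

```bash
python3 - <<'E'
from h import *
plan(((.50,.145,.14),Rd(-90,50)),((.50,.145,.14),Rd(-90,65)))
print(sensors.get_state()['tcp_rot'].round(3))
E
```

```text
t 8.12 p [0.5301 0.1444 0.2096] F [ 0.1 -0.4 -4.1] gap 55.6 j [ -72.    8.   47.  131.   40.   16. -152.]
[-3.0, 64.3, 40.1] [15.3, -1.8, 1.2]
[-3.0, 64.3, 40.1] [30.3, -1.7, 1.4]
[[-0.006 -0.822  0.569]
 [-0.999 -0.016 -0.034]
 [ 0.037 -0.569 -0.822]]
```

Tilting outwards hits the limits of joints 6 and 7. A sideways tilt (tool x near azimuth −15°) should suit the wrist better, so I'll work that out.

```bash
python3 - <<'E'
from h import *
p=(.50,.15,.23)
plan((p,Rd(-85,5)),(p,Rd(-50,5)),(p,Rd(-15,15)),(p,Rd(-15,35)),(p,Rd(-15,55)))
E
```

```text
t 8.12 p [0.5301 0.1444 0.2096] F [ 0.1 -0.4 -4.1] gap 55.6 j [ -72.    8.   47.  131.   40.   16. -152.]
[-4.7, 13.0, -34.0] [-29.6, -3.9, -4.4]
[-4.7, 13.0, -34.0] [-27.7, -15.8, -37.6]
[-4.7, 13.0, -34.0] [-15.4, -33.4, -67.9]
[-4.7, 13.0, -34.0] [1.7, -44.5, -60.8]
[-4.7, 13.0, -34.0] [18.7, -54.7, -52.4]
```

step_arm --deltas '[[[45, -5, 13, -34, -15, -2, -2], [45, -5, 13, -34, -29.6, -3.9, -4.4], [45, -5, 13, -34, -29.6, -3.9, -4.4], [45, -5, 13, -34, -29.6, -8, -16], [45, -5, 13, -34, -28.5, -12, -27], [45, -5, 13, -34, -27.7, -15.8, -37.6], [45, -5, 13, -34, -25, -22, -48], [45, -5, 13, -34, -20, -28, -58], [45, -5, 13, -34, -15.4, -33.4, -67.9], [45, -5, 13, -34, -15.4, -33.4, -67.9], [45, -5, 13, -34, -7, -39, -64.5], [45, -5, 13, -34, 1.7, -44.5, -60.8], [45, -5, 13, -34, 10, -49.6, -56.6], [45, -5, 13, -34, 18.7, -54.7, -52.4], [45, -5, 13, -34, 18.7, -54.7, -52.4], [45, -5, 13, -34, 18.7, -54.7, -52.4]]]'

```text
t: 10.12
tool_pos: [0.4975, 0.1517, 0.2128]
tcp_rot: [[0.968, -0.178, 0.177], [-0.25, -0.615, 0.748], [-0.024, -0.768, -0.64]]
ft_force: [0.2, 0.4, -5.9]
finger_gap: 0.639
```

```bash
python3 - <<'E'
from h import *
p=(.50,.15,.23)
plan((p,Rd(-15,55)),(p,Rd(-15,70)))
im,m=snap('side','s3')
o=cv2.resize(im[100:300,180:430,::-1],None,fx=2.5,fy=2.5,interpolation=3); cv2.imwrite('pics/c5.png',o)
E
```

```text
t 10.12 p [0.4975 0.1517 0.2128] F [ 0.2  0.4 -5.9] gap 55.6 j [ 36.  21. -39. 123. -58.  43.  31.]
[2.4, -12.6, -11.8] [4.8, 1.3, -0.8]
[2.4, -12.6, -11.8] [19.8, 1.2, -0.9]
```

View pics/c5.png

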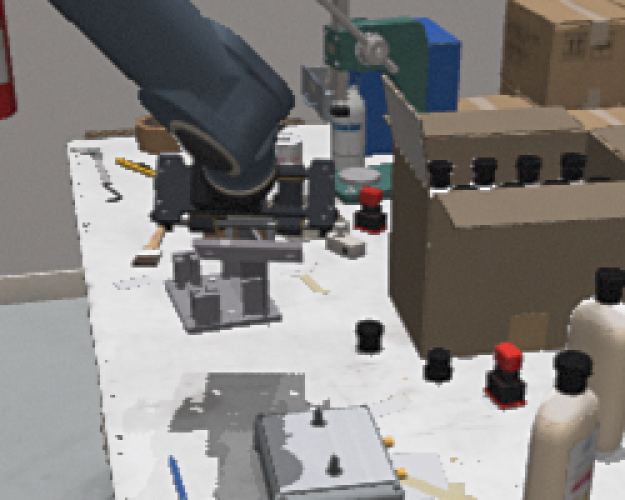

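The plate is tilted ~34° from flat with joint 5 at its limit, which is good enough. I'll lower it until the edge touches, then press down and drag it back so it turns flat between the pads.

```bash
python3 - <<'E'
from h import *
R=sensors.get_state()['tcp_rot']
plan(((.508,.18,.10),R),((.508,.18,.070),R),((.508,.18,.064),R))
E
```

```text
t 10.18 p [0.4979 0.148  0.2132] F [-0.8 -3.  -4.3] gap 55.7 j [ 37.  22. -39. 123. -58.  43.  31.]
[4.6, 66.0, 97.8] [0.0, 0.0, 0.0]
[5.4, 89.2, 116.8] [0.0, 0.0, 0.0]
[5.6, 93.8, 120.7] [0.0, 0.0, 0.0]
```

step_arm --deltas '[[[45, 1, 20, 35, 0, 0, 0], [45, 3, 40, 70, 0, 0, 0], [45, 4.6, 66, 98, 0, 0, 0], [45, 4.6, 66, 98, 0, 0, 0], [45, 5, 77, 107, 0, 0, 0], [45, 5.4, 89, 117, 0, 0, 0], [45, 5.4, 89, 117, 0, 0, 0], [45, 5.4, 89, 117, 0, 0, 0]]]'

```text
t: 11.18
tool_pos: [0.5086, 0.1802, 0.0711]
tcp_rot: [[0.966, -0.182, 0.183], [-0.257, -0.61, 0.749], [-0.025, -0.771, -0.637]]
ft_force: [0.1, 0.6, -3.6]
finger_gap: 0.64
```

```bash
python3 - <<'E'
from h import *
s=sensors.get_state(); R=s['tcp_rot'];print(R.round(3))
g=lambda d,z:(.508-d*.26,.18-d*.966,z)
R=Rd(-15,50)
plan((g(0,.064),R),(g(10,.060),R),(g(20,.053),R),(g(30,.046),R),(g(30,.044),R))
E
```

```text
[[ 0.966 -0.182  0.183]
 [-0.257 -0.61   0.749]
 [-0.025 -0.771 -0.637]]
t 11.18 p [0.5086 0.1802 0.0711] F [ 0.1  0.6 -3.6] gap 55.6 j [ 39.  45. -51. 126. -59.  18.  42.]
[-0.4, 5.7, 4.2] [-0.5, 1.0, -1.0]
[-32.1, 6379.1, -7706.5] [-0.5, 1.0, -1.0]
[-63.7, 12754.7, -15415.3] [-0.5, 1.0, -1.0]
[-95.3, 19130.4, -23124.1] [-0.5, 1.0, -1.0]
[-95.3, 19131.9, -23122.8] [-0.5, 1.0, -1.0]
```

step_arm --deltas '[[[45, 0, 2.7, 2.2, 0, 0, 0], [45, 0, 5.4, 4.5, 0, 0, 0], [45, 0, 10, 2, 0, 0, 0], [45, 0, 14.8, -0.7, 0, 0, 0], [45, 0, 14.8, -0.7, 0, 0, 0]]]'

```text
t: 11.8
tool_pos: [0.5057, 0.1719, 0.0623]
tcp_rot: [[0.967, -0.179, 0.182], [-0.254, -0.608, 0.752], [-0.024, -0.774, -0.633]]
ft_force: [-2.8, -3.2, 8.0]
finger_gap: 0.637
```

```bash
python3 - <<'E'
from h import *
plan()
im,m=snap('scene','s4'); im2,_=snap('side','s5')
print(proj('scene',[[.5,.15,.03]]),proj('side',[[.5,.15,.03]]))
u=proj('scene',[[.5,.15,.03]])[0].astype(int); v=proj('side',[[.5,.15,.03]])[0].astype(int)
f=lambda im,u:cv2.resize(im[u[1]-60:u[1]+60,u[0]-60:u[0]+60,::-1],None,fx=3.3,fy=3.3,interpolation=3)
cv2.imwrite('pics/c6.png',np.hstack([f(im,u),f(im2,v)]))
E
```

```text
t 11.8 p [0.5057 0.1719 0.0623] F [-2.8 -3.2  8. ] gap 55.4 j [ 41.  47. -51. 126. -58.  18.  44.]
[[291.07554023 301.19817799]] [[282.78617666 243.14381079]]
```

View pics/c6.png

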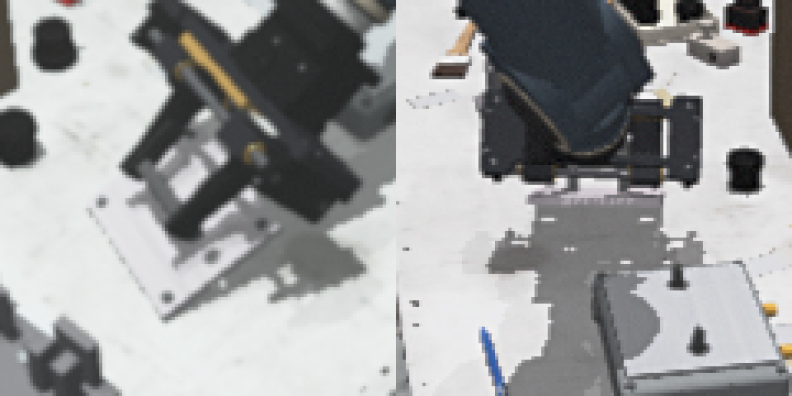

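The edge is on the bench (~12 N up) and the plate is tilted as expected. Continue pressing and dragging.

step_arm --deltas '[[[45, 0, 9, -4, 0, 0, 0], [45, 0, 13, -7, 0, 0, 0], [45, 0, 18, -9, 0, 0, 0], [45, 0, 22, -10.5, 0, 0, 0], [45, 0, 26, -10.5, 0, 0, 0], [45, 0, 26, -10.5, 0, 0, 0]]]'

```text
t: 12.65
tool_pos: [0.4991, 0.1477, 0.0485]
tcp_rot: [[0.967, -0.18, 0.182], [-0.255, -0.608, 0.752], [-0.025, -0.773, -0.634]]
ft_force: [-2.3, -1.6, 1.1]
finger_gap: 0.637
```

step_arm --deltas '[[[45, 0, 3, 0, 0, 0, 0], [45, 0, 5, 0, 0, 0, 0], [45, 0, 7, 0.5, 0, 0, 0], [45, 0, 8, 1, 0, 0, 0], [45, 0, 8, 1, 0, 0, 0]]]'

```text
t: 13.28
tool_pos: [0.4982, 0.1454, 0.0449]
tcp_rot: [[0.968, -0.176, 0.181], [-0.251, -0.604, 0.757], [-0.024, -0.778, -0.628]]
ft_force: [-5.0, -7.0, 21.3]
finger_gap: 0.64
```

```bash
python3 - <<'E'
from h import *
plan()
im,m=snap('scene','s6'); im2,_=snap('side','s7')
u=proj('scene',[[.5,.15,.03]])[0].astype(int); v=proj('side',[[.5,.15,.03]])[0].astype(int)
f=lambda im,u:cv2.resize(im[u[1]-60:u[1]+60,u[0]-60:u[0]+60,::-1],None,fx=3.3,fy=3.3,interpolation=3)
cv2.imwrite('pics/c7.png',np.hstack([f(im,u),f(im2,v)]))
E
```

```text
t 13.28 p [0.4982 0.1454 0.0449] F [-5.  -7.  21.3] gap 55.7 j [ 43.  49. -50. 126. -56.  19.  46.]
```

The force rose sharply to 21 N at bar height ≈38 mm, so the plate is flat. Relax, open, and back out along the tool axis.

step_arm --deltas '[[[45, 0, 0, 0, 0, 0, 0], [60, 0, 0, 0, 0, 0, 0], [75, 0, 0, 0, 0, 0, 0], [87, 0, 0, 0, 0, 0, 0], [87, 0, 0, 0, 0, 0, 0], [87, 0, 0, 0, 0, 0, 0], [87, 0, 0, -20, 0, 0, 0], [87, 0, 0, -45, 0, 0, 0], [87, 0, -40, -90, 0, 0, 0], [87, 0, -80, -120, 0, 0, 0]]]'

```text
t: 14.62
tool_pos: [0.4906, 0.1021, 0.1839]
tcp_rot: [[0.967, -0.178, 0.182], [-0.253, -0.604, 0.756], [-0.024, -0.777, -0.629]]
ft_force: [0.9, 0.0, 0.5]
finger_gap: 1.001
```

```bash
python3 - <<'E'
from h import *
plan(((.50,.12,.26),Rd(-15,20)),((.50,.12,.27),Rd(-80)),((.50,.12,.27),Rd(75)),((.50,.12,.27),Rd(-15)))
E
```

```text
t 14.62 p [0.4906 0.1021 0.1839] F [0.9 0.  0.5] gap 87.1 j [ 48.  28. -47. 124. -51.  41.  32.]
[2.7, -71.6, -32.6] [-31.0, 1.3, -0.5]
[2.4, -79.4, -38.9] [-44.4, 30.1, 60.2]
[2.4, -79.4, -38.9] [-41.0, -38.7, -83.8]
[2.4, -79.4, -38.9] [-51.0, 1.4, -0.3]
```

```bash
python3 - <<'E'
from h import *
plan(((.52,.13,.26),Rd(-15,20)),((.54,.14,.27),Rd(30,5)),((.54,.14,.27),Rd(75)))
E
```

```text
t 14.62 p [0.4906 0.1021 0.1839] F [0.9 0.  0.5] gap 87.1 j [ 48.  28. -47. 124. -51.  41.  32.]
[19.5, -81.2, -21.4] [-31.0, 1.3, -0.5]
[36.0, -98.6, -16.5] [-44.1, -20.3, -41.1]
[36.0, -98.6, -16.5] [-41.0, -38.7, -83.8]
```

step_arm --deltas '[[[87, 10, -40, -20, -8, 0, 0], [87, 19, -81, -21, -16, 0.5, 0], [87, 20, -85, -21, -24, 1, 0], [87, 22, -88, -21, -31, 1.3, -0.5], [87, 26, -90, -20, -36, -5, -12], [87, 30, -93, -18, -40, -13, -27], [87, 36, -98, -16.5, -44, -20, -41], [87, 36, -98.6, -16.5, -43, -26, -55], [87, 36, -98.6, -16.5, -42, -32, -69], [87, 36, -98.6, -16.5, -41, -38.7, -83.8], [87, 36, -98.6, -16.5, -41, -38.7, -83.8], [87, 36, -98.6, -16.5, -41, -38.7, -83.8], [87, 36, -98.6, -16.5, -41, -38.7, -83.8]]]'

```text
t: 16.25
tool_pos: [0.5394, 0.1404, 0.2698]
tcp_rot: [[0.254, 0.967, 0.0], [0.967, -0.254, -0.001], [-0.001, 0.0, -1.0]]
ft_force: [-0.3, -0.1, 0.3]
finger_gap: 0.996
```

```bash
python3 - <<'E'
from h import *
plan()
im,m=snap('wrist','w4')
np.save('w4.npy',[m['fovy'],m['cx'],m['cy'],*np.ravel(m['extrinsics'])])
bx=cv2.imread('pics/w4.png').copy()
c=np.array([.498,.145]);a=np.radians(-15);ey=np.array([np.cos(a),np.sin(a)]);ez=np.array([-ey[1],ey[0]])
def Q(hy,hz,z): return np.array([[*(c+sy*hy*ey+sz*hz*ez),z] for sy,sz in((1,1),(-1,1),(-1,-1),(1,-1))])
for P,cc in((Q(.06,.05,.008),(0,255,0)),(Q(.028,.006,.046),(0,0,255))):
    uv=proj('wrist',P,m); print(uv.round(0).tolist()); cv2.polylines(bx,[uv.astype(np.int32)],True,cc,1)
cv2.imwrite('pics/c8.png',cv2.resize(bx[40:340,120:520],None,fx=2,fy=2,interpolation=3))
E
```

```text
t 16.25 p [0.5394 0.1404 0.2698] F [-0.3 -0.1  0.3] gap 86.6 j [ 17.  21. -46. 100.  16.  66.  42.]
[[356.0, 221.0], [359.0, 118.0], [272.0, 118.0], [275.0, 220.0]]
[[320.0, 199.0], [321.0, 147.0], [309.0, 147.0], [310.0, 199.0]]
```

View pics/c8.png

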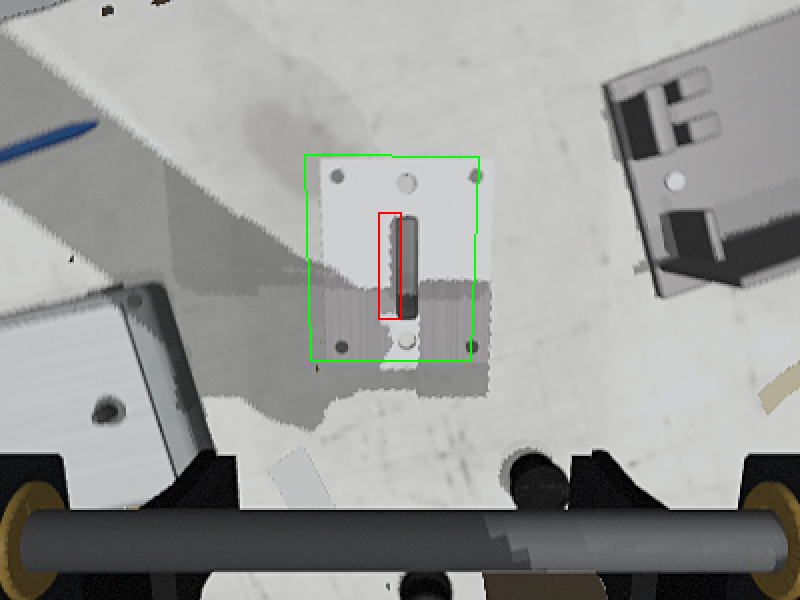

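The plate lies flat with its handle up. Its bar is at crop (406,266) and its holes at (407,183) and (407,341). Computing the grasp and checking it against the holes.

```bash
python3 - <<'E'
from h import *
v=np.load('w4.npy'); m=dict(fovy=v[0],cx=v[1],cy=v[2],extrinsics=v[3:].reshape(4,4))
C=lambda x,y:(120+x/2,40+y/2)
H=ray('wrist',[C(407,183),C(407,341)],.008,m); d=H[1]-H[0]; print('holes',H.round(4).tolist(),np.linalg.norm(d),np.degrees(np.arctan2(d[1],d[0])),H.mean(0))
print('bar',ray('wrist',[C(406.5,266.5)],.046,m).round(4), 'bar ends',ray('wrist',[C(406.5,215),C(406.5,318)],.046,m).round(4).tolist())
print('dowel base/top', ray('wrist',[C(108,411)],.065,m).round(4),proj('wrist',[[.5295,-.033,.065],[.5295,-.033,.045]],m))
b=(.5003,.1536)
plan(((*b,.12),Rd(75)),((*b,.041),Rd(75)))
E
```

```text
holes [[0.4567, 0.1654, 0.008], [0.5464, 0.1421, 0.008]] 0.09268763645953522 -14.573765894703723 [0.50154192 0.15375437 0.008     ]
bar [[0.4998 0.1537 0.046 ]] bar ends [[0.4738, 0.1605, 0.046], [0.5269, 0.1466, 0.046]]
dowel base/top [[ 0.5321 -0.0219  0.065 ]] [[163.49585428 245.75269037]
 [171.5455658  240.69203237]]
t 16.3 p [0.5391 0.1407 0.2697] F [0.1 0.2 0.1] gap 87.2 j [ 17.  21. -46. 100.  16.  66.  42.]
[2.8, -40.9, 149.7] [0.0, 0.0, 0.5]
[2.9, -40.9, 228.7] [0.0, 0.0, 0.5]
```

step_arm --deltas '[[[87, 1.5, -20, 60, 0, 0, 0], [87, 3, -40, 120, 0, 0, 0], [87, 3, -40.3, 150, 0, 0, 0], [87, 3, -40.3, 150, 0, 0, 0], [87, 3, -40.3, 180, 0, 0, 0], [87, 3, -40.3, 210, 0, 0, 0], [87, 3, -40.3, 225, 0, 0, 0], [87, 3, -40.3, 229, 0, 0, 0], [87, 3, -40.3, 229, 0, 0, 0], [60, 3, -40.3, 229, 0, 0, 0], [30, 3, -40.3, 229, 0, 0, 0], [8, 3, -40.3, 229, 0, 0, 0], [5, 3, -40.3, 229, 0, 0, 0], [5, 3, -40.3, 229, 0, 0, 0], [5, 3, -40.3, 229, 0, 0, 0], [5, 3, -40.3, 229, 0, 0, 0]]]'

```text
t: 18.3
tool_pos: [0.5009, 0.1536, 0.0407]
tcp_rot: [[0.251, 0.968, 0.0], [0.968, -0.251, -0.001], [-0.001, 0.0, -1.0]]
ft_force: [0.2, 0.4, -0.8]
finger_gap: 0.288
```

step_arm --deltas '[[[5, 0, 0, 0, 0, 0, 0], [5, 0, 0, 0, 0, 0, 0], [5, 0, 0, 0, 0, 0, 0], [5, 0, 0, -10, 0, 0, 0], [5, 0, 0, -40, 0, 0, 0], [5, 0, 0, -80, 0, 0, 0], [5, 0, 0, -130, 0, 0, 0], [5, 0, 0, -160, 0, 0, 0], [5, 0, 0, -160, 0, 0, 0]]]'

```text
t: 19.42
tool_pos: [0.5019, 0.1544, 0.2028]
tcp_rot: [[0.251, 0.968, 0.005], [0.968, -0.251, 0.0], [0.001, 0.005, -1.0]]
ft_force: [0.3, 0.1, -4.3]
finger_gap: 0.132
```

```bash
python3 - <<'E'
from h import *
plan(((.53,.0,.20),Rd(30)),((.53,-.0,.20),Rd(-3.5)))
E
```

```text
t 19.43 p [0.5019 0.1544 0.2028] F [ 0.3  0.1 -4.3] gap 11.5 j [ 15.  21. -46. 109.  19.  57.  36.]
[-142.4, 66.0, 3.0] [0.2, -0.2, 45.5]
[-142.4, 66.0, 3.0] [0.2, -0.3, 79.0]
```

```bash
python3 - <<'E'
from h import *
plan(((.53,-.02,.25),Rd(35)),((.53,-.19,.25),Rd(-3.5)))
E
```

```text
t 19.43 p [0.5019 0.1544 0.2028] F [ 0.3  0.1 -4.3] gap 11.5 j [ 15.  21. -46. 109.  19.  57.  36.]
[-161.7, 71.3, -47.0] [0.2, -0.2, 40.5]
[-326.2, 113.9, -47.1] [0.2, -0.3, 79.0]
```

step_arm --deltas '[[[5, -30, 10, -30, 0, 0, 8], [5, -70, 30, -47, 0, 0, 16], [5, -115, 50, -47, 0, 0, 25], [5, -162, 71, -47, 0, 0, 33], [5, -200, 82, -47, 0, 0, 42], [5, -240, 92, -47, 0, 0, 51], [5, -280, 103, -47, 0, 0, 60], [5, -326, 114, -47, 0, 0, 70], [5, -326, 114, -47, 0, 0, 79], [5, -326, 114, -47, 0, 0, 79], [5, -326, 114, -47, 0, 0, 79], [5, -326, 114, -47, 0, 0, 79]]]'

```text
t: 20.92
tool_pos: [0.53, -0.1889, 0.2495]
tcp_rot: [[0.998, -0.059, 0.004], [-0.059, -0.998, 0.001], [0.004, -0.001, -1.0]]
ft_force: [0.0, 0.2, -4.0]
finger_gap: 0.131
```

```bash
python3 - <<'E'
from h import *
plan()
im,m=snap('wrist','w5')
np.save('w5.npy',[m['fovy'],m['cx'],m['cy'],*np.ravel(m['extrinsics'])])
P=[[.5294,-.0329,.065],[.5256,-.125,.065]]; uv=proj('wrist',P,m); print(uv)
u=uv.mean(0).astype(int); x0=max(0,min(440,u[0]-100)); y0=max(0,min(330,u[1]-75)); print(x0,y0)
cv2.imwrite('pics/c9.png',cv2.resize(im[y0:y0+150,x0:x0+200,::-1],None,fx=4,fy=4,interpolation=3))
E
```

```text
t 20.93 p [ 0.53   -0.1889  0.2495] F [ 0.   0.2 -4. ] gap 11.4 j [ 35.  18. -24. 102.   8.  62.   4.]
[[308.56566781  47.05682893]
 [311.19919285 154.85879124]]
209 25
```

View pics/c9.png

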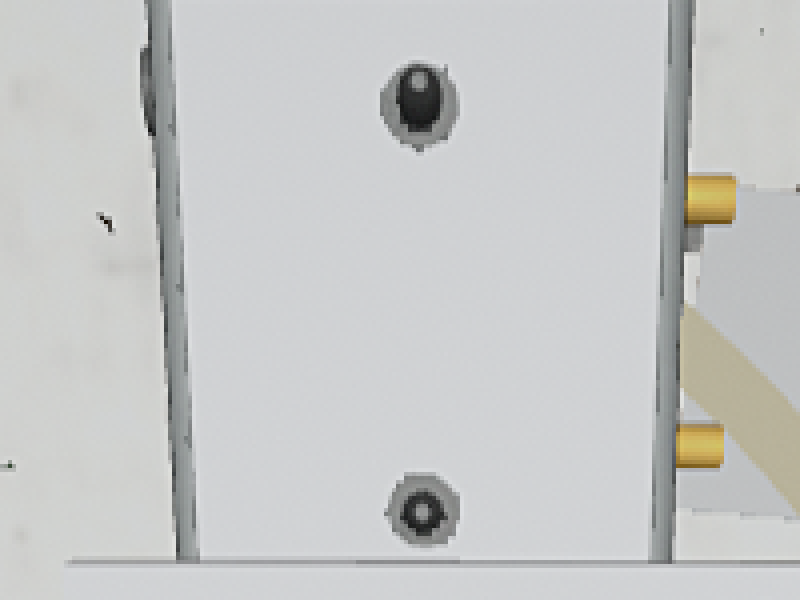

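Dowel tips appear at crop (419,80) and (422,512), i.e. pixels ≈(313.7,44.9) and (314.4,152.9). Both are close to the predictions.

```bash
python3 - <<'E'
from h import *
v=np.load('w5.npy'); m=dict(fovy=v[0],cx=v[1],cy=v[2],extrinsics=v[3:].reshape(4,4))
C=lambda x,y:(209+(x+.5)/4-.5,25+(y+.5)/4-.5)
D=ray('wrist',[C(419,80),C(422,512)],.065,m); d=D[0]-D[1]; c=D.mean(0)
yaw=np.degrees(np.arctan2(d[1],d[0]))-90
print(D.round(4).tolist(),np.linalg.norm(d),yaw,c.round(4))
print('rings',ray('wrist',[C(420,106),C(424,510)],.045,m).round(4).tolist())
# plate near edge in image
print('plate edge pts',ray('wrist',[C(70,561),C(790,561)],.2495-.041+.008,m).round(4).tolist())
plan(((c[0],c[1],.13),Rd(yaw)),)
E
```

```text
[[0.5337, -0.0312, 0.065], [0.5285, -0.1231, 0.065]] 0.0920312222569716 -3.2632455010268018 [ 0.5311 -0.0772  0.065 ]
rings [[0.5336, -0.0313, 0.045], [0.5287, -0.1229, 0.045]]
plate edge pts [[0.486, -0.1244, 0.2165], [0.5777, -0.1298, 0.2165]]
t 20.98 p [ 0.5301 -0.1891  0.2497] F [-0.6  0.9 -3.2] gap 11.9 j [ 35.  18. -24. 102.   8.  62.   4.]
[-6.2, -111.7, 119.7] [-0.0, -0.3, -0.2]
```

Dowel spacing measures 92.03 mm (nominal 92), bed centre (0.531, −0.0775), yaw −3.3°. Seated TCP height should be ~0.086. Go above, then lower in stages.

step_arm --deltas '[[[5, -2, -40, 40, 0, 0, 0], [5, -4, -80, 80, 0, 0, 0], [5, -6, -111.3, 110, 0, 0, -0.2], [5, -6.2, -111.3, 120, 0, -0.3, -0.2], [5, -6.2, -111.3, 120, 0, -0.3, -0.2], [5, -6.2, -111.3, 120, 0, -0.3, -0.2], [5, -6.2, -111.3, 130, 0, -0.3, -0.2], [5, -6.2, -111.3, 138, 0, -0.3, -0.2], [5, -6.2, -111.3, 138, 0, -0.3, -0.2]]]'

```text
t: 22.1
tool_pos: [0.5305, -0.0777, 0.1109]
tcp_rot: [[0.998, -0.056, -0.002], [-0.056, -0.998, 0.001], [-0.002, -0.001, -1.0]]
ft_force: [-0.1, -1.1, -2.7]
finger_gap: 0.131
```

```bash
python3 - <<'E'
from h import *
plan(((.5311,-.0775,.106),Rd(-3.3)),((.5311,-.0775,.098),Rd(-3.3)))
E
```

```text
t 22.1 p [ 0.5305 -0.0777  0.1109] F [-0.1 -1.1 -2.7] gap 11.4 j [ 23.  25. -24. 113.  15.  45. -13.]
[0.6, -0.3, 4.9] [-0.0, 0.1, 0.1]
[0.6, -0.3, 12.9] [-0.0, 0.1, 0.1]
```

step_arm --deltas '[[[5, 0.6, -0.3, 3, 0, 0.1, 0.1], [5, 0.6, -0.3, 5, 0, 0.1, 0.1], [5, 0.6, -0.3, 7, 0, 0.1, 0.1], [5, 0.6, -0.3, 9, 0, 0.1, 0.1], [5, 0.6, -0.3, 11, 0, 0.1, 0.1], [5, 0.6, -0.3, 11, 0, 0.1, 0.1]]]'

```text
t: 22.85
tool_pos: [0.5309, -0.0775, 0.0997]
tcp_rot: [[0.998, -0.058, -0.001], [-0.058, -0.998, 0.001], [-0.001, -0.001, -1.0]]
ft_force: [-0.4, 0.2, -4.6]
finger_gap: 0.134
```

No side load so far. Continue down.

step_arm --deltas '[[[5, 0, 0, 2, 0, 0, 0], [5, 0, 0, 4, 0, 0, 0], [5, 0, 0, 6, 0, 0, 0], [5, 0, 0, 8, 0, 0, 0], [5, 0, 0, 9, 0, 0, 0], [5, 0, 0, 9, 0, 0, 0]]]'

```text
t: 23.6
tool_pos: [0.5307, -0.0777, 0.0905]
tcp_rot: [[0.998, -0.058, -0.002], [-0.058, -0.998, 0.001], [-0.002, -0.0, -1.0]]
ft_force: [-1.2, -2.4, -3.3]
finger_gap: 0.132
```

step_arm --deltas '[[[5, 0, 0, 2, 0, 0, 0], [5, 0, 0, 4, 0, 0, 0], [5, 0, 0, 5.5, 0, 0, 0], [5, 0, 0, 6.5, 0, 0, 0], [5, 0, 0, 6.5, 0, 0, 0]]]'

```text
t: 24.22
tool_pos: [0.5306, -0.0778, 0.0857]
tcp_rot: [[0.998, -0.058, -0.002], [-0.058, -0.998, -0.001], [-0.002, 0.001, -1.0]]
ft_force: [-5.8, -1.2, 12.3]
finger_gap: 0.131
```

It stops at TCP z = 0.0857 with 12 N up, exactly the seated height. Release and retreat.

step_arm --deltas '[[[5, 0, 0, 0, 0, 0, 0], [20, 0, 0, 0, 0, 0, 0], [40, 0, 0, 0, 0, 0, 0], [40, 0, 0, 0, 0, 0, 0], [40, 0, 0, 0, 0, 0, 0], [40, 0, 0, 0, 0, 0, 0], [40, 0, 0, -20, 0, 0, 0], [40, 0, 0, -50, 0, 0, 0], [40, 0, 0, -100, 0, 0, 0], [40, 0, 0, -130, 0, 0, 0]]]'

```text
t: 25.48
tool_pos: [0.5317, -0.0776, 0.2181]
tcp_rot: [[0.998, -0.058, 0.001], [-0.058, -0.998, -0.001], [0.001, 0.001, -1.0]]
ft_force: [0.7, 0.4, 0.6]
finger_gap: 0.458
```

```bash
python3 - <<'E'
from h import *
# look pose over start box: tool x along box y (az -101), camera on +x side
print(Rd(-101)[:,1], Rd(79)[:,1])
plan(((.43,-.34,.27),Rd(-101)),((.54,-.37,.27),Rd(79)),((.50,-.41,.27),Rd(-11)))
im,m=snap('scene','s8');im,m2=snap('side','s9')
for n in ('scene','side'):
  for t in ('nest_plate','guard_tab','start_box'):
    print(n,t,[(np.round(q['rect']).tolist(),round(q['conf'],2)) for q in viewer.recognise(t,n)[:1]])
E
```

```text
[-0.98162718  0.190809    0.        ] [ 0.98162718 -0.190809    0.        ]
t 25.48 p [ 0.5317 -0.0776  0.2181] F [0.7 0.4 0.6] gap 39.9 j [ 26.  18. -27. 107.  10.  57.  -9.]
[-86.2, 267.9, -51.8] [-0.0, -0.1, 97.7]
[25.4, 291.5, -51.6] [0.1, -0.0, -82.3]
[-12.2, 333.8, -51.6] [0.0, -0.1, 7.7]
scene nest_plate [([317.0, 227.0, 377.0, 264.0], 0.82)]
scene guard_tab [([399.0, 195.0, 437.0, 220.0], 0.95)]
scene start_box [([392.0, 191.0, 439.0, 238.0], 0.59)]
side nest_plate [([292.0, 257.0, 334.0, 297.0], 0.69)]
side guard_tab [([300.0, 325.0, 346.0, 357.0], 0.7)]
side start_box [([292.0, 324.0, 354.0, 384.0], 0.71)]
```

step_arm --deltas '[[[60, -5, 30, -52, 0, 0, 10], [60, -15, 70, -52, 0, 0, 20], [60, -28, 110, -52, 0, 0, 30], [60, -40, 150, -52, 0, 0, 40], [60, -52, 190, -52, 0, 0, 50], [60, -65, 225, -52, 0, 0, 60], [60, -77, 250, -52, 0, 0, 70], [60, -86, 268, -52, 0, 0, 80], [60, -86, 268, -52, 0, 0, 90], [60, -86, 268, -52, 0, 0, 97.7], [60, -86, 268, -52, 0, 0, 97.7], [60, -86, 268, -52, 0, 0, 97.7], [60, -86, 268, -52, 0, 0, 97.7], [60, -86, 268, -52, 0, 0, 97.7]]]'

```text
t: 27.62
tool_pos: [0.4288, -0.3402, 0.2667]
tcp_rot: [[-0.191, -0.982, -0.005], [-0.982, 0.191, -0.0], [0.001, 0.005, -1.0]]
ft_force: [0.4, 0.2, -0.5]
finger_gap: 0.69
```

```bash
python3 - <<'E'
from h import *
plan()
im,m=snap('wrist','w6')
np.save('w6.npy',[m['fovy'],m['cx'],m['cy'],*np.ravel(m['extrinsics'])])
bx=im[:,:,::-1].copy()
yaw=-11; c=np.array([.468,-.334]); R=Ro.from_euler('z',yaw,degrees=True).as_matrix()
hinge=np.array([*c,.072])+R@[.062,0,0]; print('hinge',hinge)
def Q(P): return proj('wrist',hinge+np.array(P)/1000@R.T,m)
def bar(x,y,z): return [(x[0],y[0],z),(x[1],y[0],z),(x[1],y[1],z),(x[0],y[1],z)]
k=4
S=[(bar((-70,-54),(-5,5),38),(0,0,255)),(bar((-80,0),(-30,30),4),(0,200,0)),(bar((-98,18),(-45,45),-32),(255,0,0))]
uvs=[Q(P) for P,_ in S]; a=np.vstack(uvs); x0,y0=(a.min(0)-12).astype(int); x1,y1=(a.max(0)+12).astype(int); x0,y0=max(x0,0),max(y0,0)
k=min(800/(x1-x0),600/(y1-y0)); k=int(k*2)/2; print(x0,y0,x1,y1,k,[u.round(1).tolist() for u in uvs])
o=cv2.resize(bx[y0:y1,x0:x1],None,fx=k,fy=k,interpolation=3)
for u,(_,cc) in zip(uvs,S): cv2.polylines(o,[((u-[x0,y0]+.5)*k-.5).astype(np.int32)],True,cc,1)
cv2.imwrite('pics/c10.png',o)
E
```

```text
t 27.62 p [ 0.4288 -0.3402  0.2667] F [ 0.4  0.2 -0.5] gap 60.0 j [ 37.  14.  -4. 104.   1.  63. -68.]
hinge [ 0.52886089 -0.34583016  0.072     ]
253 86 364 221 4.0 [[[312.7, 193.7], [312.5, 175.6], [301.2, 175.6], [301.5, 193.7]], [[338.6, 198.9], [339.7, 114.1], [275.8, 114.1], [278.6, 198.8]], [[350.1, 209.8], [352.7, 98.7], [265.2, 98.7], [269.8, 209.8]]]
```

View pics/c10.png

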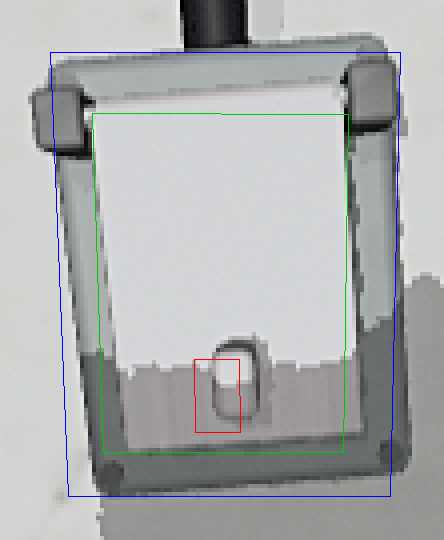

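The tab top is at crop (236,381), and the cover edges show box yaw ≈ −7°. That puts the tab at (0.4704, −0.3387), the hinge at (0.532, −0.346) and the switch at (0.484, −0.340).

```bash
python3 - <<'E'
from h import *
plan(((.4704,-.3387,.15),Rd(-97)),((.4704,-.3387,.106),Rd(-97)))
E
```

```text
t 27.68 p [ 0.4288 -0.3403  0.2668] F [0.2 0.4 0.2] gap 59.7 j [ 37.  14.  -4. 104.   1.  63. -68.]
[-9.6, -41.0, 116.6] [0.3, -0.1, -4.0]
[-9.6, -41.2, 160.6] [0.3, -0.1, -4.0]
```

step_arm --deltas '[[[45, -5, -20, 50, 0.3, 0, -4], [45, -9.6, -41, 100, 0.3, 0, -4], [45, -9.6, -41, 117, 0.3, 0, -4], [45, -9.6, -41, 117, 0.3, 0, -4], [45, -9.6, -41, 117, 0.3, 0, -4], [45, -9.6, -41, 135, 0.3, 0, -4], [45, -9.6, -41, 150, 0.3, 0, -4], [45, -9.6, -41, 160.5, 0.3, 0, -4], [45, -9.6, -41, 160.5, 0.3, 0, -4], [20, -9.6, -41, 160.5, 0.3, 0, -4], [5, -9.6, -41, 160.5, 0.3, 0, -4], [5, -9.6, -41, 160.5, 0.3, 0, -4], [5, -9.6, -41, 160.5, 0.3, 0, -4], [5, -9.6, -41, 160.5, 0.3, 0, -4], [5, -9.6, -41, 160.5, 0.3, 0, -4]]]'

```text
t: 29.55
tool_pos: [0.4702, -0.3389, 0.1062]
tcp_rot: [[-0.122, -0.993, 0.001], [-0.993, 0.122, -0.001], [0.001, -0.001, -1.0]]
ft_force: [-0.3, -0.6, 1.3]
finger_gap: 0.11
```

The tab is gripped (9.6 mm). Carry it round the hinge, first to 60°.

step_arm --deltas '[[[5, 0, -3, -5, 0, 0, 0], [5, 0, -6.4, -10.3, 0, 0, 0], [5, 0, -10.2, -15, 0, 0, 0], [5, 0, -14.4, -19.4, 0, 0, 0], [5, 0, -19, -23.3, 0, 0, 0], [5, 0, -23.9, -26.9, 0, 0, 0], [5, 0, -29, -30, 0, 0, 0], [5, 0, -34.5, -32.6, 0, 0, 0], [5, 0, -40.1, -34.7, 0, 0, 0], [5, 0, -45.9, -36.4, 0, 0, 0], [5, 0, -51.9, -37.5, 0, 0, 0], [5, 0, -57.9, -38.2, 0, 0, 0], [5, 0, -57.9, -38.2, 0, 0, 0]]]'

```text
t: 31.18
tool_pos: [0.5289, -0.3456, 0.1456]
tcp_rot: [[-0.121, -0.993, 0.003], [-0.993, 0.121, -0.002], [0.001, -0.003, -1.0]]
ft_force: [-3.9, 1.9, 5.2]
finger_gap: 0.108
```

step_arm --deltas '[[[5, 0, -6, 0.5, 0, 0, 0], [5, 0, -12.1, 1.2, 0, 0, 0], [5, 0, -18, 2.2, 0, 0, 0], [5, 0, -23.9, 3.8, 0, 0, 0], [5, 0, -29.6, 5.8, 0, 0, 0], [5, 0, -35.1, 8.2, 0, 0, 0], [5, 0, -40.4, 11.2, 0, 0, 0], [5, 0, -45.4, 14.6, 0, 0, 0], [5, 0, -50.1, 18.4, 0, 0, 0], [5, 0, -54.5, 22.6, 0, 0, 0], [5, 0, -58.4, 27, 0, 0, 0], [5, 0, -59.5, 28.5, 0, 0, 0], [5, 0, -59.5, 28.5, 0, 0, 0]]]'

```text
t: 32.8
tool_pos: [0.5884, -0.3523, 0.1171]
tcp_rot: [[-0.121, -0.993, 0.003], [-0.993, 0.121, -0.001], [0.0, -0.003, -1.0]]
ft_force: [1.1, 3.0, 3.0]
finger_gap: 0.109
```

```bash
python3 - <<'E'
from h import *
plan()
for n in ('side','scene'):
    im,m=snap(n,'g1'+n); print(n,[(np.round(q['rect']).tolist(),round(q['conf'],2)) for q in viewer.recognise('guard',n)[:1]])
E
```

```text
t 32.8 p [ 0.5884 -0.3523  0.1171] F [1.1 3.  3. ] gap 9.5 j [ 30.  35.  -4.  93.   3.  52. -72.]
side [([330.0, 299.0, 361.0, 344.0], 0.6)]
scene [([395.0, 171.0, 417.0, 200.0], 0.62)]
```

The guard's detection box moved up and back, consistent with open. Release, ease outward and rise.

step_arm --deltas '[[[15, 0, 0, 0, 0, 0, 0], [30, 0, 0, 0, 0, 0, 0], [40, 0, 0, 0, 0, 0, 0], [40, 0, -3, 0, 0, 0, 0], [40, 0, -6, 0, 0, 0, 0], [40, 0, -8, -20, 0, 0, 0], [40, 0, -8, -50, 0, 0, 0], [40, 0, -8, -90, 0, 0, 0], [20, 0, 0, -120, 0, 0, 0], [5, 0, 0, -120, 0, 0, 0], [0, 0, 0, -120, 0, 0, 0]]]'

```text
t: 34.38
tool_pos: [0.5877, -0.352, 0.2373]
tcp_rot: [[-0.121, -0.993, 0.003], [-0.993, 0.121, -0.001], [0.0, -0.003, -1.0]]
ft_force: [-0.1, 0.0, -0.2]
finger_gap: 0.207
```

```bash
python3 - <<'E'
from h import *
ex=np.array([.9925,-.122]); h=np.array([.5319,-.3463]); sw=h-.050*ex
plan(((*sw,.22),Rd(-97)),((*sw,.10),Rd(-97)),((*sw,.090),Rd(-97)))
for n in ('side','scene'):
    im,m=snap(n,'g2'+n); print(n,[(np.round(q['rect']).tolist(),round(q['conf'],2)) for q in viewer.recognise('guard',n)[:1]])
    H=np.array([*h,.072]); e3=np.array([*ex,0]); y3=np.array([.122,.9925,0])
    for g in (0,60,100,120):
        a=np.radians(180-g); c=H+.08*(np.cos(a)*e3+np.sin(a)*np.array([0,0,1]))
        tp=a-np.radians(0); P=[q+s*.03*y3 for q in (H,c) for s in (1,-1)]
        n2=np.cos(a-np.pi/2)*e3+np.sin(a-np.pi/2)*np.array([0,0,1]); P.append(H+.062*(np.cos(a)*e3+np.sin(a)*np.array([0,0,1]))+.038*n2)
        u=proj(n,P,m); print(g,u.min(0).round(),u.max(0).round())
E
```

```text
t 34.38 p [ 0.5877 -0.352   0.2373] F [-0.1  0.  -0.2] gap 18.0 j [ 31.  28.  -5.  87.   2.  65. -71.]
[1.1, 106.1, 16.9] [-0.2, -0.0, 0.1]
[1.0, 106.5, 136.9] [-0.2, -0.0, 0.1]
[1.0, 106.5, 146.9] [-0.2, -0.0, 0.1]
side [([331.0, 296.0, 372.0, 344.0], 0.65)]
0 [302. 326.] [345. 351.]
60 [321. 303.] [345. 348.]
100 [339. 297.] [367. 348.]
120 [339. 300.] [373. 348.]
scene [([390.0, 168.0, 421.0, 199.0], 0.79)]
0 [400. 193.] [435. 213.]
60 [400. 175.] [428. 200.]
100 [397. 168.] [414. 200.]
120 [392. 167.] [414. 200.]
```

Guard open at ~120° (boxes match the prediction in both views). Now go over the switch with closed fingers.

step_arm --deltas '[[[0, 1, 40, 0, 0, 0, 0], [0, 1, 80, 0, 0, 0, 0], [0, 1, 106, 0, 0, 0, 0], [0, 1, 106, 20, 0, 0, 0], [0, 1, 106, 60, 0, 0, 0], [0, 1, 106.5, 100, 0, 0, 0], [0, 1, 106.5, 130, 0, 0, 0], [0, 1, 106.5, 145, 0, 0, 0], [0, 1, 106.5, 147, 0, 0, 0], [0, 1, 106.5, 147, 0, 0, 0]]]'

```text
t: 35.83
tool_pos: [0.4825, -0.3404, 0.0896]
tcp_rot: [[-0.121, -0.993, 0.002], [-0.993, 0.121, -0.001], [0.0, -0.003, -1.0]]
ft_force: [0.3, -0.0, 0.6]
finger_gap: 0.002
```

step_arm --deltas '[[[0, 0, 0, 2, 0, 0, 0], [0, 0, 0, 4, 0, 0, 0], [0, 0, 0, 6, 0, 0, 0], [0, 0, 0, 7, 0, 0, 0], [0, 0, 0, 8, 0, 0, 0], [0, 0, 0, 9, 0, 0, 0], [0, 0, 0, 9, 0, 0, 0]]]'

```text
t: 36.7
tool_pos: [0.4827, -0.3405, 0.0809]
tcp_rot: [[-0.121, -0.993, 0.003], [-0.993, 0.121, -0.001], [0.001, -0.003, -1.0]]
ft_force: [-0.1, -0.8, 4.1]
finger_gap: 0.004
```

4.1 N at 3.1 mm of travel fits the spring. Press on to the stop.

step_arm --deltas '[[[0, 0, 0, 1, 0, 0, 0], [0, 0, 0, 2, 0, 0, 0], [0, 0, 0, 3, 0, 0, 0], [0, 0, 0, 3.6, 0, 0, 0], [0, 0, 0, 4.2, 0, 0, 0], [0, 0, 0, 4.2, 0, 0, 0]]]'

```text
t: 37.45
tool_pos: [0.4828, -0.3405, 0.0783]
tcp_rot: [[-0.121, -0.993, 0.003], [-0.993, 0.121, -0.001], [0.001, -0.003, -1.0]]
ft_force: [-3.6, 2.1, 14.5]
finger_gap: 0.006
```

The force jumped to 14.5 N at z = 0.0783, so the switch is at its stop. Lift off and retreat.

step_arm --deltas '[[[0, 0, 0, 0, 0, 0, 0], [0, 0, 0, -3, 0, 0, 0], [0, 0, 0, -8, 0, 0, 0], [0, 0, 0, -20, 0, 0, 0], [0, 0, 0, -60, 0, 0, 0], [0, 0, 0, -110, 0, 0, 0], [0, 0, 0, -160, 0, 0, 0], [0, 0, 0, -160, 0, 0, 0]]]'

```text
t: 38.45
tool_pos: [0.4845, -0.3416, 0.2433]
tcp_rot: [[-0.121, -0.993, 0.011], [-0.993, 0.121, -0.006], [0.005, -0.012, -1.0]]
ft_force: [1.1, 0.6, -0.0]
finger_gap: 0.005
```

```bash
python3 - <<'E'
from h import *
plan()
for n in ('side','scene'):
    im,m=snap(n,'f'+n)
    for t in ('guard','nest_plate','plate_handle','pen','spanner','stamp'): print(n,t,[(np.round(q['rect']).tolist(),round(q['conf'],2)) for q in viewer.recognise(t,n)[:1]])
    # predicted seated plate rect
    y=np.radians(-3.26);ex=np.array([np.cos(y),np.sin(y),0]);ey=np.array([-ex[1],ex[0],0]);c=np.array([.5311,-.0775,.053])
    P=[c+a*.05*ex+b*.06*ey for a in(1,-1) for b in(1,-1)]; u=proj(n,P,m); print('pred plate',u.min(0).round(),u.max(0).round())
    a=cv2.imread('pics/'+n+'0.png'); b=im[:,:,::-1]
    d=(cv2.absdiff(a,b).max(2)>40).astype(np.uint8); k,_,st,_=cv2.connectedComponentsWithStats(cv2.morphologyEx(d,cv2.MORPH_CLOSE,np.ones((9,9)))); print([s[:4].tolist() for s in st[1:] if s[4]>60])
E
```

```text
t 38.45 p [ 0.4845 -0.3416  0.2433] F [ 1.1  0.6 -0. ] gap 0.5 j [ 35.  19.  -5. 100.   2.  60. -67.]
side guard [([334.0, 300.0, 372.0, 344.0], 0.56)]
side nest_plate [([292.0, 264.0, 333.0, 292.0], 0.91)]
side plate_handle [([288.0, 264.0, 333.0, 293.0], 0.8)]
side pen [([245.0, 282.0, 258.0, 309.0], 0.39)]
side spanner [([364.0, 332.0, 436.0, 349.0], 0.6)]
side stamp [([374.0, 236.0, 392.0, 264.0], 0.85)]
pred plate [288. 262.] [335. 291.]
[[0, 0, 352, 474], [252, 187, 20, 36], [235, 298, 139, 122], [69, 325, 24, 24]]
scene guard [([392.0, 167.0, 420.0, 199.0], 0.71)]
scene nest_plate [([318.0, 225.0, 375.0, 264.0], 0.64)]
scene plate_handle [([316.0, 227.0, 374.0, 264.0], 0.63)]
scene pen [([238.0, 243.0, 251.0, 266.0], 0.53)]
scene spanner [([346.0, 186.0, 373.0, 215.0], 0.64)]
scene stamp [([242.0, 212.0, 262.0, 242.0], 0.69)]
pred plate [316. 225.] [376. 263.]
[[401, 0, 168, 160], [496, 0, 144, 397], [392, 168, 81, 94], [317, 228, 60, 38], [199, 328, 52, 62], [565, 407, 16, 13]]
```

```bash
python3 -c "
from h import *
print(robot.sign_off()); print(sensors.get_state()['t'])"
```

```text
the job is handed in; nothing more can be done
None
the job is handed in; nothing more can be done
```

The job is done and handed in at about 38.5 s of the 72 s allowed, with the arm clear of everything.

**What I did**
- **Rack to bench:** I lifted the plate by its handle and laid it on the free bench, handle up. I turned it flat by pressing its edge on the bench so that it rotated between the pads. Tilting outwards first hit the limits of joints 6 and 7, so I tilted it sideways instead.
- **Bench to bed:** I gripped the handle again from above, lowered the plate level onto the dowels and let go.
- **Guard and switch:** I carried the guard round by its tab to about 117° and let go, and it fell back onto its stop. I then pressed the switch home and lifted off.

**Last checks**
- **Plate:** it stopped at TCP z = 0.0857 m, exactly the height worked out for seated, with about 12 N upward. In the final pictures its position matches the seated prediction to about 4 px in both views.
- **Guard:** it still showed open, near 120°, after the switch was pressed.
- **Switch:** about 4 N at 3.1 mm of travel, then 14.5 N at the stop. I did not confirm separately that it came back up.
- **Other things:** a comparison with the first pictures showed changes only in the plate's old and new places, the guard, and the arm and shadow areas. The arm hides part of the view.

**What disagreed or was missed**
- The scene and side cameras placed the rack, bed and box 2–6 mm off from the wrist camera, and the rack and box 2–4° off in yaw. I used the wrist values.
- The detector reported the pen in the scene view at a spot that looks like a cap, so I discounted it.
- I could not view the final picture because the 12-picture limit was reached. The last checks rest on detections and differences only.

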